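# Unclip the charged battery and fit it to the label printer

## Task

Pull the charged battery pack, the one with the green lamp, straight up off the charging rail against its sprung catch and stand it upright on the clear counter. Let go, take it again by its two narrow sides, and lower it all the way down into the empty bay of the label printer, letting go only once it is down. Leave the two red-lamp packs clipped on the rail, and everything else on the counter where it is.

Things in the scene. Friction and masses are not known exactly. Their poses are not given: they have to be found in the camera images.
- green_pack: black battery pack, green lamp window on top; 44 (x) x 36 (y) x 96 mm tall, 0.16 kg; stands on its own. On any charger station at the start. Origin: centre of underside, z up. Plain sides 28 to 96 mm up; below, a groove along y straddles the tongue. The catch holds a bead at the foot of its -x face: yields to about 7 to 16 N straight up within 10 mm; clear of the tongue after 26 mm.
- red_pack_a: the same kind of battery pack as green_pack, same size and axes, but with a red lamp window on top; stays on the charger
- red_pack_b: the same kind of battery pack as green_pack, same size and axes, but with a red lamp window on top; stays on the charger
- charger: charging rail, fixed: grey plate 80 x 182 x 8 mm, tongue along y up to 32 mm high. Origin: centre of underside, z up. Packs at y = -52, 0, +52 mm, underside at z = 8 mm, axes as the charger's, 16 mm apart: no room for fingers between them; grip the broad (-x, +x) faces. 18 mm fins between; sprung roller catches on the -x side, up to 29 mm high.
- printer: cordless label printer, fixed: grey base 150 (x) x 84 (y) x 20 mm, white housings front (-x) and rear (+x), 58 mm wide, 110 mm high, the battery bay between them. Origin: centre of underside, z up. The counter near x = 0.44 m, y = -0.01 m, in front of and between printer and charger, is always clear.
- bay (a point): centre of the bay floor, 20 mm above the counter, axes as the printer's. Bay 50 mm wide in x between 90 mm high housings (flared in the top 12 mm); y ends open but for 10 mm high sills 43 mm apart. So a pack can be held in it only by its narrow y sides. A fitted pack stands on the floor, origin at this point, y along the bay's y, either way round.
- order_pad: brown spiral order pad, 148 x 109 x 13 mm, lying on the counter; bystander; origin at the centre of its underside
- timer: white kitchen timer, 66 x 66 x 20 mm, lying on the counter; bystander; origin at the centre of its underside
- tape_roll: roll of tan tape, 103 x 101 x 25 mm, lying on the counter; bystander; origin at the centre of its underside
Things that resemble listed ones, but are neither listed nor needed, are in the scene too. What is shaped like the green_pack but blue or turquoise is not meant.

How it is judged:
On the way, in this order (a step that is already met when the one before it is completed fails the run):
1. the green-lamp pack has been lifted clear of the charging rail (z of green_pack in the frame of charger above 0.045 m), for 0.05 s.
2. the green-lamp pack stands upright on the counter, let go (height (world z) of green_pack below 0.005 m and angle between green_pack's own z axis and vertical below 0.1 rad and contact force between the fingers and green_pack below 0.2 N and linear speed of green_pack below 0.03 m/s), for 0.2 s.
3. the green-lamp pack has been lowered into the bay to within 12 mm of its floor, still held by the fingers (z of green_pack in the frame of bay below 0.012 m and horizontal distance between green_pack and bay below 0.01 m and contact force between the fingers and green_pack above 0.5 N), for 0.05 s.
At the end, for the whole second after the job is handed in: Green-lamp pack released at rest in the bay: underside within 4 mm of its floor, within 7 mm of its centre, upright within 0.08 rad, y along the bay's y within 0.2 rad (either way round). Both red-lamp packs still down on the rail (undersides less than 13 mm above its origin) (z of green_pack in the frame of bay between -0.004 and 0.004 m and horizontal distance between green_pack and bay below 0.007 m and angle between green_pack's own z axis and vertical below 0.08 rad and angle between the y axis of green_pack and the y axis of bay, either way round below 0.2 rad and linear speed of green_pack below 0.02 m/s and z of each of red_pack_a, red_pack_b in the frame of charger below 0.013 m); the robot touches nothing.
It fails at once if a red-lamp pack is moved by more than 10 mm (distance of any of red_pack_a, red_pack_b from where it was at the start of the episode above 0.01 m).
It fails at once if the order pad, timer or tape roll is moved by more than 30 mm (distance of any of order_pad, timer, tape_roll from where it was at the start of the episode above 0.03 m).
It also fails if it takes over 61 s, if anything falls off the work surface, if the arm or the gripper's body presses on something with over 40 N, if the wrist force passes 120 N, or if a joint passes its speed limit or range.

## Robot

A 6-joint arm with a two-finger parallel gripper is mounted at the origin on a cart in front of the work surface, level with it; the furniture and walls round the work are solid. World frame = base frame: x ahead of the robot, y to its left, z up, the work surface at z = 0. Lengths are in m, angles in rad, forces in N, time in s.
With the tool pointing down it reaches from about 0.35 to 0.775 m from the base axis. Payload 7.3 kg.
Tool frame: the origin (TCP) lies on the centre line of the jaws, within the pads' length; the fingertips stand 19 mm ahead of it and the grasp point (between the pads) is the TCP; z points along the fingers, y is the line along which they close (so a half turn about z gives the same grasp; the last joint's range is limited). The gripper opens to 92 mm and grips with 3 to 60 N. Pads are 19 mm wide; open, the fingers measure 130 mm over their backs; the gripper's body (75 mm by 190 mm) begins 47 mm behind the grasp point.
Start: joints at [-1.395, 0.342, 1.524, -0, 1.275, -0.146], TCP at [0.166, -0.498, 0.246] pointing down, gripper open.
Joint ranges: [-2.53, 2.53], [-0.77, 2.02], [0.04, 2.7], [-1, 4.14], [0.28, 2.66], [-3.11, 3.11]. Speed limits (rad/s): [2.57, 2.57, 3.14, 3.14, 3.14, 3.14].

## Interface

Orientations are given as [roll, pitch, yaw] about the fixed x, y, z axes, in that order (R = Rz(yaw) Ry(pitch) Rx(roll)).
In Python, from workcell import robot, imaging gives the robot as it stands. The module is installed in compiled form; this text tells all that it offers.
- The arm moves only by the tool servo_tool, never from a script. Its argument "commands" is a list of rows, each a list of 5 numbers: the opening, from -1 (shut) to 1 (fully open), then the shift along the tool's x, y, z in units of 80 cm (1.0 is 80 cm), then the turn about the tool's z in units of 360 degrees (1.0 is 360 degrees). In form: [[fingers, tx, ty, tz, twist], ...]. A call has 1 to 20 rows; each row is the pose to reach, as a shift and turn from the pose commanded when the call began, along the tool's axes at that moment, turning the shorter way round; what a row does not reach only later rows make up. A row lasts 1/12 s, in which the tool goes at most 41.7 mm and 7.16 degrees, less where a joint would pass 70% of its speed; a pose out of reach is approached as far as the arm can. A call with a number of a shift or a turn outside -1 to 1 is refused whole. A call with a gripper value outside its range is refused whole. The fingers move at their own pace and stop on an object; the grip force is fixed at half the most. Time passes only in rows, so rows that repeat a pose let the fingers close. It gives the time, the measured TCP pose, the force, the opening and the grip force at its end, in the units of the state.
- robot.sense(): the state, without advancing time (a new reading comes with each control period).
- imaging.capture(name): name is "scene" or "top" or "wrist"; returns the picture (400x640x3 uint8, red, green, blue); there is no depth.
- imaging.calibration(name): a dict with "vertical_fov" (degrees; the focal length in pixels is half the picture's height over the tangent of half this angle, whatever the lens; pixels are square), "cx", "cy" (the principal point, pixels), "k1" (the pictures are not rectified: a ray, as slopes to the right and down, at radius r is drawn at 1 + k1 r^2 times it, then the intrinsics apply), "pose" (4x4, takes a point from camera to world coordinates). Camera axes: x right, y down, z forward; pixel columns grow to the right and rows downward; lengths in m; the calibration is good to about 2 mm. A picture is of the moment at which its call begins: read the wrist's pose just before it. calibration takes no time and is no camera call; for the wrist camera it gives the pose at the moment of the call.
- robot.close_job(): hands the job in; it is judged then, once.
The state is a dict: "t": time; "joints": joint angles; "joint_vel": joint speeds; "joint_efforts": joint torques, N m; "eef_pos": TCP position; "tcp_rot": TCP orientation; "ft_force": force on the tool from outside, world axes, zero at the start; "moment": the same for the moment, N m; "grip_width": finger opening in m; "finger_force": force on a finger pad.
Only numpy, scipy, OpenCV 4.12 (cv2) and the standard library are available. Lean on these libraries where they do the work, as an engineer would, in place of code of your own. Each camera call takes 0.05 s, during which the arm holds its last target. There are 200 camera calls.

## Working session

There is one attempt and no reset: what is moved stays moved. The work goes in short steps, Python scripts to look and compute and a tool call to move; the robot and the scene stay as the last step left them, time stands still between calls to the robot, and variables do not carry over. Pictures are saved under pics/ and viewed, at most 10 in all, crops included, and the job is handed in when it is done.

Besides the shell and the picture viewer there is one more tool, called as name(argument=value, ...), one argument or row to a line, values as JSON. servo_tool: Moves the arm, as the interface text tells. Shifts and turns lie within -1 to 1; 1 stands for 80 cm of shift or 360 degrees of turn. Its arguments: {"type":"object","properties":{"commands":{"type":"array","items":{"type":"array","items":{"type":"number"}}}},"required":["commands"]}

```bash
mkdir -p pics; python3 - <<'E'
from workcell import robot, imaging
import cv2, numpy as np
s=robot.sense(); print({k:np.round(v,3).tolist() for k,v in s.items()})
for n in("scene","top"):
    c=imaging.calibration(n); print(n,c["vertical_fov"],c["cx"],c["cy"],c["k1"],np.round(c["pose"],3).tolist())
    cv2.imwrite(f"pics/{n}0.png",imaging.capture(n)[:,:,::-1])
E
```

```text
{'t': 0.0, 'joints': [-1.395, 0.343, 1.525, -0.0, 1.275, -0.146], 'joint_vel': [-0.002, -0.0, 0.0, -0.001, -0.001, -0.002], 'joint_efforts': [-0.001, -43.124, -24.423, 0.072, 0.056, -0.0], 'eef_pos': [0.166, -0.498, 0.245], 'tcp_rot': [-3.14, -0.0, 0.322], 'ft_force': [-0.302, -0.068, -0.008], 'moment': [0.041, -0.003, -0.008], 'finger_force': 0.0, 'grip_width': 0.092}
scene 54.42052365859734 321.95223138823144 210.1384015262519 -0.055183485239000296 [[-0.196, -0.793, 0.576, -0.155], [-0.981, 0.157, -0.118, 0.177], [0.003, -0.588, -0.809, 1.025], [0.0, 0.0, 0.0, 1.0]]
top 50.1331546461796 316.92059154331105 200.3485577478712 -0.0729302803063026 [[-0.028, -0.982, 0.189, 0.333], [-1.0, 0.026, -0.015, 0.031], [0.01, -0.189, -0.982, 1.238], [0.0, 0.0, 0.0, 1.0]]
```

View pics/top0.png

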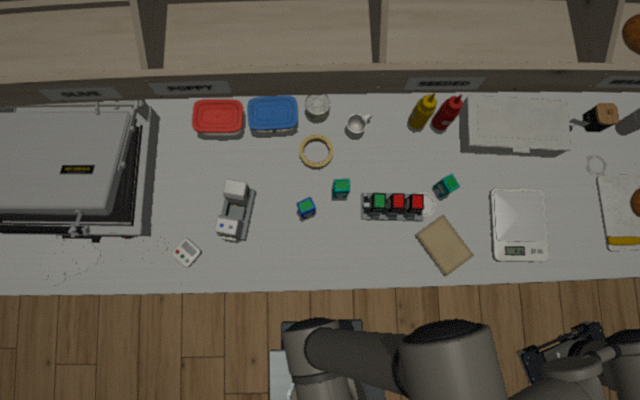

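View pics/scene0.png

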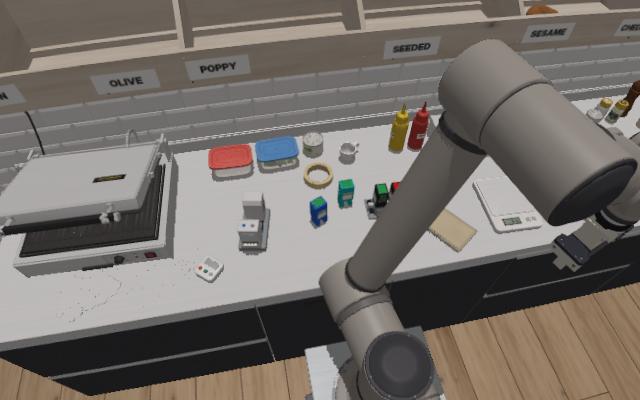

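The top view shows the charger at about (395,205) and the printer at about (236,210). Four things could be taken for the green pack:
- the black pack with a green lamp on the rail, (378,203)
- a turquoise pack, (342,187)
- a blue pack, (306,208)
- a turquoise pack, (446,186)

By the description I choose (378,203). Next is the close crop to check it.

```bash
cat > h.py <<'E'
from workcell import robot, imaging
import cv2, numpy as np
def K(c): 
    f=200/np.tan(np.radians(c["vertical_fov"])/2); return np.array([[f,0,c["cx"]],[0,f,c["cy"]],[0,0,1]])
def px2w(c,uv,z):
    """pixels -> world points on plane z. Model: x_d = x_u(1+k1 r_u^2)"""
    n=cv2.undistortPointsIter(np.float64(uv).reshape(-1,1,2),K(c),np.array([c["k1"],0,0,0.]),None,None,(3,50,1e-10)).reshape(-1,2)
    P=np.array(c["pose"]); d=np.c_[n,np.ones(len(n))]@P[:3,:3].T; o=P[:3,3]
    return o+d*((np.float64(z)-o[2])/d[:,2])[:,None]
def w2px(c,X):
    P=np.linalg.inv(np.array(c["pose"])); r,_=cv2.Rodrigues(P[:3,:3])
    return cv2.projectPoints(np.float64(X).reshape(-1,1,3),r,P[:3,3],K(c),np.array([c["k1"],0,0,0.]))[0].reshape(-1,2)
E
python3 - <<'E'
from h import *
im=imaging.capture("top")[:,:,::-1]
a=cv2.resize(im[170:230,345:445],None,fx=7.5,fy=7.5,interpolation=cv2.INTER_CUBIC)[:, :750]
cv2.imwrite("pics/c1.png",a)
b=cv2.resize(im[165:250,205:275],None,fx=7,fy=7,interpolation=cv2.INTER_CUBIC)
cv2.imwrite("pics/c2.png",b)
c=imaging.calibration("top")
print(px2w(c,[(378,203),(398,203),(417,203),(236,190),(228,227)],[.104,.104,.104,.11,.11]).round(3))
E
```

```text
[[ 0.54  -0.152  0.104]
 [ 0.538 -0.206  0.104]
 [ 0.537 -0.258  0.104]
 [ 0.584  0.231  0.11 ]
 [ 0.484  0.252  0.11 ]]
```

View pics/c1.png

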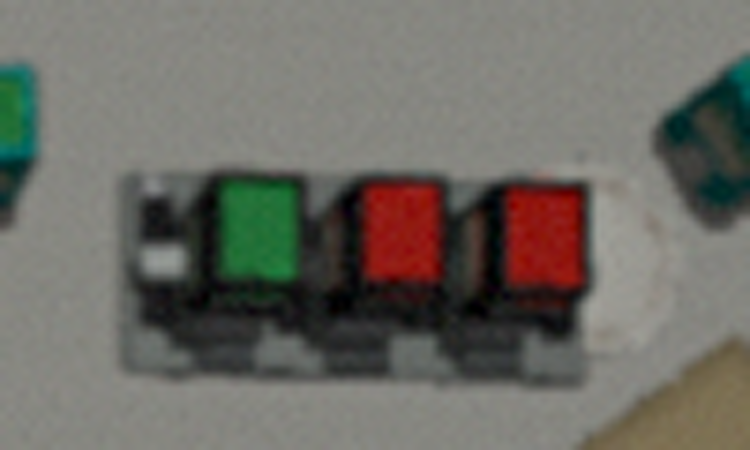

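View pics/c2.png

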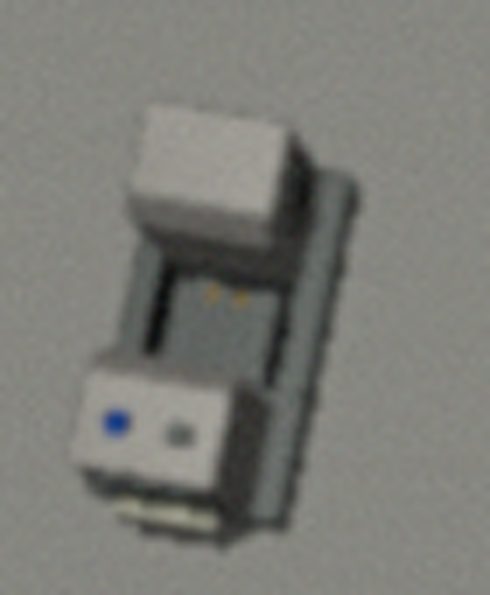

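The crop confirms a black body with a green lamp at the left (+y) station, lamp centre about (379.5,200.5). The red lamps are at (398.6,201.6) and (417.7,201.7). The printer is turned by about -12°, with the bay between its housings. I'll move over the charger to use the wrist camera.

servo_tool(
  commands=[
    [1, 0.53, -0.275, -0.1, -0.2],
    [1, 0.53, -0.275, -0.1, -0.2],
    [1, 0.53, -0.275, -0.1, -0.2],
    [1, 0.53, -0.275, -0.1, -0.2],
    [1, 0.53, -0.275, -0.1, -0.2],
    [1, 0.53, -0.275, -0.1, -0.2],
    [1, 0.53, -0.275, -0.1, -0.2],
    [1, 0.53, -0.275, -0.1, -0.2],
    [1, 0.53, -0.275, -0.1, -0.2],
    [1, 0.53, -0.275, -0.1, -0.2],
    [1, 0.53, -0.275, -0.1, -0.2],
    [1, 0.53, -0.275, -0.1, -0.2],
    [1, 0.53, -0.275, -0.1, -0.2],
    [1, 0.53, -0.275, -0.1, -0.2],
    [1, 0.53, -0.275, -0.1, -0.2],
    [1, 0.53, -0.275, -0.1, -0.2],
  ],
)

```text
t: 1.48
eef_pos: [0.498, -0.1561, 0.3254]
tcp_rot: [-3.141, 0.0, 1.577]
ft_force: [-0.8, -0.2, -0.3]
grip_width: 0.0918
finger_force: 0.0
```

```bash
python3 - <<'E'
from h import *
s=robot.sense(); print(s["t"],np.round(s["eef_pos"],4),np.round(s["tcp_rot"],4),np.round(s["joints"],2))
c=imaging.calibration("wrist"); im=imaging.capture("wrist")
print({k:np.round(v,3).tolist() for k,v in c.items()})
np.save("w1.npy",im); np.save("w1c.npy",c,allow_pickle=True)
cv2.imwrite("pics/w1.png",im[:,:,::-1])
c=imaging.calibration("top"); print(px2w(c,[(379.5,200.5),(398.6,201.6),(417.7,201.7)],[.104]*3).round(4))
E
```

```text
1.4833 [ 0.498  -0.1561  0.3254] [-3.1406  0.      1.5771] [-0.45  0.29  1.38 -0.    1.47 -0.46]
{'vertical_fov': 69.439, 'cx': 315.827, 'cy': 201.806, 'k1': -0.048, 'pose': [[1.0, 0.007, -0.0, 0.498], [0.007, -0.964, -0.265, -0.086], [-0.002, 0.265, -0.964, 0.464], [0.0, 0.0, 0.0, 1.0]]}
[[ 0.5465 -0.1562  0.104 ]
 [ 0.5421 -0.208   0.104 ]
 [ 0.5404 -0.2603  0.104 ]]
```

View pics/w1.png

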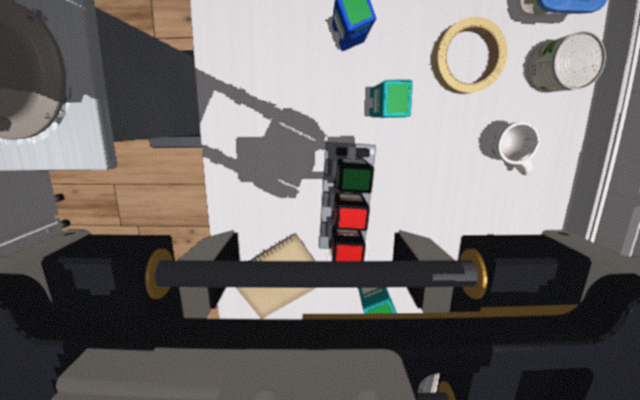

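The wrist view shows the green lamp at about (356,178) and the reds at (352,216) and (348,245). I'll segment the lamps in both views.

```bash
python3 - <<'E'
from h import *
def lamps(im,box,c):
    x0,y0,x1,y1=box; h=cv2.cvtColor(im[y0:y1,x0:x1],cv2.COLOR_RGB2HSV).astype(int)
    H,S,V=h[...,0],h[...,1],h[...,2]; out=[]
    for name,m in(("g",(H>45)&(H<75)&(S>120)&(V>35)),("r",((H<8)|(H>172))&(S>150)&(V>90))):
        n,l,st,ce=cv2.connectedComponentsWithStats(m.astype(np.uint8))
        for i in range(1,n):
            if st[i,4]>40:
                uv=ce[i]+[x0,y0]
                pts=np.argwhere(l==i)[:,::-1]+[x0,y0]
                w=px2w(c,pts,[.104]*len(pts)); rc=cv2.minAreaRect((w[:,:2]*1000).astype(np.float32))
                print(name,st[i],uv.round(1),px2w(c,[uv],[.104]).round(4)[0,:2],np.round(rc[0],1),np.round(rc[1],1),round(rc[2],1))
c=np.load("w1c.npy",allow_pickle=True).item(); lamps(np.load("w1.npy"),(320,135,400,262),c)
print("top"); lamps(imaging.capture("top"),(360,180,430,225),imaging.calibration("top"))
E
```

```text
g [ 22  33  29  23 562] [355.9 179. ] [ 0.5487 -0.155 ] [ 548.7 -155.1] [26.7 35. ] 86.8
r [ 18  73  29  21 558] [352.1 217.9] [ 0.5459 -0.2068] [ 545.8 -207.1] [36.7 27.7] 0.4
r [ 15 109  28  18 449] [348.5 252.8] [ 0.543 -0.257] [ 543.3 -257.3] [25.6 36.1] 87.1
top
```

servo_tool(
  commands=[
    [1, 0.001, 0.0625, 0.156, 0.0096],
    [1, 0.001, 0.0625, 0.156, 0.0096],
    [1, 0.001, 0.0625, 0.156, 0.0096],
    [1, 0.001, 0.0625, 0.156, 0.0096],
    [1, 0.001, 0.0625, 0.156, 0.0096],
    [1, 0.001, 0.0625, 0.156, 0.0096],
  ],
)

```text
t: 2.08
eef_pos: [0.5486, -0.1548, 0.2019]
tcp_rot: [3.141, 0.0, 1.517]
ft_force: [-0.1, -1.3, -0.3]
grip_width: 0.092
finger_force: 0.0
```

```bash
python3 - <<'E'
from h import *
s=robot.sense(); print(s["t"],np.round(s["eef_pos"],4),np.round(s["tcp_rot"],4))
c=imaging.calibration("wrist"); im=imaging.capture("wrist")
cv2.imwrite("pics/w2.png",im[:,:,::-1])
h=cv2.cvtColor(im,cv2.COLOR_RGB2HSV).astype(int);H,S,V=h[...,0],h[...,1],h[...,2]
for name,m in(("g",(H>45)&(H<75)&(S>120)&(V>35)),("r",((H<8)|(H>172))&(S>150)&(V>90))):
    n,l,st,ce=cv2.connectedComponentsWithStats(m.astype(np.uint8))
    for i in range(1,n):
        if st[i,4]>150:
            pts=np.argwhere(l==i)[:,::-1]; w=px2w(c,pts,[.104]*len(pts)); rc=cv2.minAreaRect((w[:,:2]*1000).astype(np.float32))
            print(name,st[i],ce[i].round(1),px2w(c,[ce[i]],[.104]).round(4)[0,:2],np.round(rc[0],1),np.round(rc[1],1),round(rc[2],1))
E
```

```text
2.0833 [ 0.5486 -0.1548  0.2019] [3.1414e+00 3.0000e-04 1.5175e+00]
g [ 353   60   33   46 1355] [369.5  82.3] [ 0.5955 -0.0569] [595.5 -57.1] [24.1 31.8] 1.5
g [ 296  193   41   31 1214] [316.  207.6] [ 0.5491 -0.1551] [ 549.1 -155.7] [26.8 34.6] 87.0
r [297 249  39  13 428] [318.4 254.7] [ 0.5489 -0.1993] [ 546.8 -199.5] [11.8 34.1] 87.0
r [298 300  37  20 543] [315.2 307. ] [ 0.5431 -0.2537] [ 543.7 -256.7] [21.3 34.6] 87.1
```

View pics/w2.png

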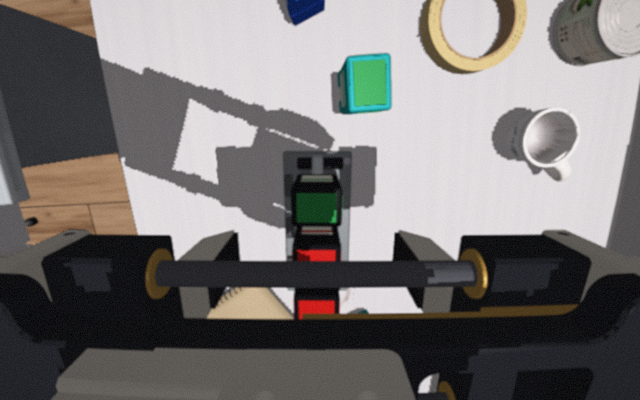

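The green lamp (316,208) puts the pack at (0.549,-0.155) with yaw -3°. That puts it within 1 mm of the TCP axis, and the jaws straddle its broad faces. Descending and closing.

servo_tool(
  commands=[
    [1, 0, 0, 0.05, 0],
    [1, 0, 0, 0.1, 0],
    [1, 0, 0, 0.14, 0],
    [1, 0, 0, 0.159, 0],
    [1, 0, 0, 0.159, 0],
    [1, 0, 0, 0.159, 0],
    [-1, 0, 0, 0.159, 0],
    [-1, 0, 0, 0.159, 0],
    [-1, 0, 0, 0.159, 0],
    [-1, 0, 0, 0.159, 0],
    [-1, 0, 0, 0.159, 0],
    [-1, 0, 0, 0.159, 0],
    [-1, 0, 0, 0.159, 0],
    [-1, 0, 0, 0.159, 0],
  ],
)

```text
t: 3.3
eef_pos: [0.5489, -0.1541, 0.0737]
tcp_rot: [3.141, 0.0, 1.518]
ft_force: [2.4, 1.0, 0.1]
grip_width: 0.0442
finger_force: 29.8
```

servo_tool(
  commands=[
    [-1, 0, 0, -0.004, 0],
    [-1, 0, 0, -0.008, 0],
    [-1, 0, 0, -0.012, 0],
    [-1, 0, 0, -0.018, 0],
    [-1, 0, 0, -0.024, 0],
    [-1, 0, 0, -0.032, 0],
    [-1, 0, 0, -0.042, 0],
    [-1, 0, 0, -0.06, 0],
    [-1, 0, 0, -0.09, 0],
    [-1, 0, 0, -0.13, 0],
    [-1, 0, 0, -0.16, 0],
    [-1, 0, 0, -0.16, 0],
    [-1, 0, 0, -0.16, 0],
  ],
)

```text
t: 4.38
eef_pos: [0.549, -0.1542, 0.2032]
tcp_rot: [3.139, 0.001, 1.518]
ft_force: [-0.4, 0.2, -2.0]
grip_width: 0.0439
finger_force: 29.9
```

```bash
python3 - <<'E'
from h import *
s=robot.sense(); print(s["t"],np.round(s["eef_pos"],4),np.round(s["tcp_rot"],4),s["grip_width"],s["finger_force"])
im=imaging.capture("wrist"); t=imaging.capture("top"); np.save("t3.npy",t)
a=cv2.resize(t[165:250,205:435][:,:,::-1],None,fx=3.4,fy=3.4,interpolation=cv2.INTER_CUBIC)
cv2.imwrite("pics/w3.png",np.vstack([cv2.resize(im[100:320,:,::-1],(782,269)),a]))
E
```

```text
4.3833 [ 0.549  -0.1542  0.2032] [3.1391e+00 1.1000e-03 1.5181e+00] 0.04389178917690342 29.917505979537964
```

View pics/w3.png

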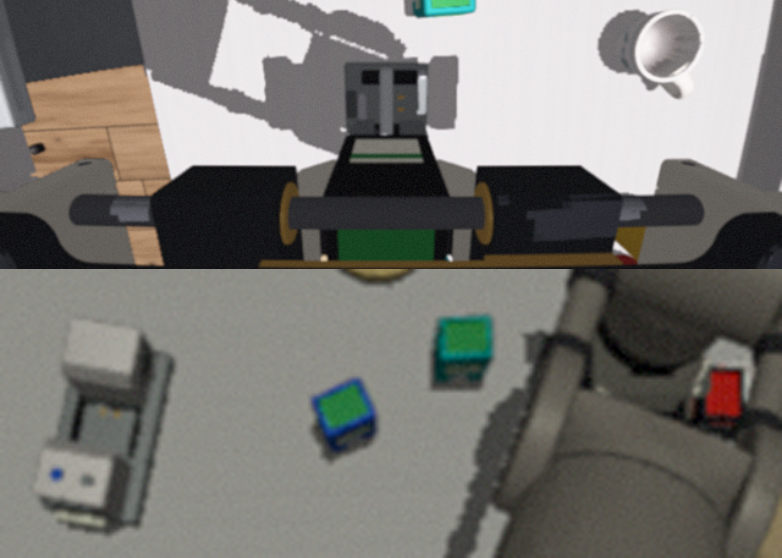

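The pack is held upright, level in the jaws, and clear of the rail. The visible red pack is still in place. Next I carry it to the clear spot.

servo_tool(
  commands=[
    [-1, 0.05, -0.04, 0, 0.01],
    [-1, 0.09, -0.075, 0, 0.02],
    [-1, 0.13, -0.11, 0, 0.025],
    [-1, 0.16, -0.135, 0, 0.025],
    [-1, 0.1725, -0.1455, 0, 0.025],
    [-1, 0.1725, -0.1455, 0.03, 0.025],
    [-1, 0.1725, -0.1455, 0.07, 0.025],
    [-1, 0.1725, -0.1455, 0.11, 0.025],
    [-1, 0.1725, -0.1455, 0.14, 0.025],
    [-1, 0.1725, -0.1455, 0.155, 0.025],
    [-1, 0.1725, -0.1455, 0.164, 0.025],
    [-1, 0.1725, -0.1455, 0.164, 0.025],
    [-1, 0.1725, -0.1455, 0.164, 0.025],
  ],
)

```text
t: 5.57
eef_pos: [0.4397, -0.0102, 0.0703]
tcp_rot: [-3.141, 0.0, 1.361]
ft_force: [0.3, -0.4, -2.3]
grip_width: 0.0441
finger_force: 29.9
```

```bash
python3 - <<'E'
from h import *
c=imaging.calibration("top"); print(px2w(c,[(306,205)],[.096]).round(3))
s=robot.sense(); print(s["t"],np.round(s["eef_pos"],4),np.round(s["tcp_rot"],4),np.round(s["ft_force"],2))
E
```

```text
[[0.541 0.043 0.096]]
5.5667 [ 0.4397 -0.0102  0.0703] [-3.1407e+00  1.0000e-04  1.3610e+00] [ 0.25 -0.4  -2.26]
```

servo_tool(
  commands=[
    [-1, 0, 0, 0.0015, 0],
    [-1, 0, 0, 0.003, 0],
    [-1, 0, 0, 0.0045, 0],
    [-1, 0, 0, 0.0045, 0],
    [-1, 0, 0, 0.0045, 0],
  ],
)

```text
t: 5.98
eef_pos: [0.4399, -0.0102, 0.0672]
tcp_rot: [3.141, 0.0, 1.361]
ft_force: [0.3, -1.0, -1.1]
grip_width: 0.044
finger_force: 29.9
```

servo_tool(
  commands=[
    [-1, 0, 0, 0.001, 0],
    [-1, 0, 0, 0.002, 0],
    [-1, 0, 0, 0.002, 0],
  ],
)

```text
t: 6.23
eef_pos: [0.44, -0.0102, 0.0658]
tcp_rot: [3.141, 0.0, 1.361]
ft_force: [-1.3, -0.2, 5.0]
grip_width: 0.044
finger_force: 30.0
```

Contact is felt (+5 N), so the pack is standing. Now release, rise, and turn a quarter.

servo_tool(
  commands=[
    [1, 0, 0, 0, 0],
    [1, 0, 0, 0, 0],
    [1, 0, 0, 0, 0],
    [1, 0, 0, 0, 0],
    [1, 0, 0, 0, 0],
    [1, 0, 0, 0, 0],
    [1, 0, 0, 0, 0],
    [1, 0, 0, -0.04, 0],
    [1, 0, 0, -0.08, 0],
    [1, 0, 0, -0.125, 0],
    [1, 0, 0, -0.17, 0],
    [1, 0, 0, -0.17, 0],
    [1, 0, 0, -0.17, 0],
  ],
)

```text
t: 7.32
eef_pos: [0.4407, -0.0103, 0.203]
tcp_rot: [3.137, 0.0, 1.361]
ft_force: [-0.6, 0.0, 0.2]
grip_width: 0.0919
finger_force: 0.0
```

servo_tool(
  commands=[
    [1, 0, 0, 0, -0.25],
    [1, 0, 0, 0, -0.25],
    [1, 0, 0, 0, -0.25],
    [1, 0, 0, 0, -0.25],
    [1, 0, 0, 0, -0.25],
    [1, 0, 0, 0, -0.25],
    [1, 0, 0, 0, -0.25],
    [1, 0, 0, 0, -0.25],
    [1, 0, 0, 0, -0.25],
    [1, 0, 0, 0, -0.25],
    [1, 0, 0, 0, -0.25],
    [1, 0, 0, 0, -0.25],
    [1, 0, 0, 0, -0.25],
    [1, 0, 0, 0, -0.25],
    [1, 0, 0, 0, -0.25],
  ],
)

```text
t: 8.57
eef_pos: [0.439, -0.01, 0.2]
tcp_rot: [-3.141, -0.003, 2.929]
ft_force: [0.1, 0.0, 1.4]
grip_width: 0.092
finger_force: 0.0
```

```bash
python3 - <<'E'
from h import *
s=robot.sense(); print(s["t"],np.round(s["eef_pos"],4),np.round(s["tcp_rot"],4),np.round(s["joints"],2))
c=imaging.calibration("wrist"); im=imaging.capture("wrist")
cv2.imwrite("pics/w4.png",im[:,:,::-1])
h=cv2.cvtColor(im,cv2.COLOR_RGB2HSV).astype(int);H,S,V=h[...,0],h[...,1],h[...,2]
n,l,st,ce=cv2.connectedComponentsWithStats(((H>45)&(H<75)&(S>120)&(V>35)).astype(np.uint8))
for i in range(1,n):
    if st[i,4]>150:
        pts=np.argwhere(l==i)[:,::-1]; w=px2w(c,pts,[.096]*len(pts)); rc=cv2.minAreaRect((w[:,:2]*1000).astype(np.float32))
        print(st[i],ce[i].round(1),np.round(rc[0],1),np.round(rc[1],1),round(rc[2],1))
E
```

```text
8.5667 [ 0.439 -0.01   0.2  ] [-3.1415e+00 -2.6000e-03  2.9293e+00] [-0.2   0.23  1.81 -0.    1.09 -1.56]
[ 302  188   30   39 1126] [316.5 207. ] [439.6 -10.9] [25.8 34.7] 77.9
[375 287  38  27 601] [393.1 297. ] [542.1  42.8] [25.8 30.5] 26.9
```

View pics/w4.png

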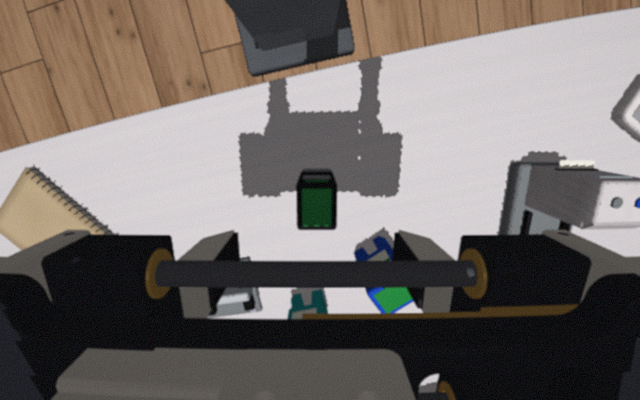

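The pack stands upright, lamp at (316,207), at (0.4396,-0.0109). It is centred in the jaws with its narrow sides facing the fingers. Regripping.

servo_tool(
  commands=[
    [1, 0, 0, 0.04, 0],
    [1, 0, 0, 0.085, 0],
    [1, 0, 0, 0.125, 0],
    [1, 0, 0, 0.155, 0],
    [1, 0, 0, 0.165, 0],
    [1, 0, 0, 0.165, 0],
    [-1, 0, 0, 0.165, 0],
    [-1, 0, 0, 0.165, 0],
    [-1, 0, 0, 0.165, 0],
    [-1, 0, 0, 0.165, 0],
    [-1, 0, 0, 0.165, 0],
    [-1, 0, 0, 0.165, 0],
    [-1, 0, 0, 0.165, 0],
    [-1, 0, 0, 0.165, 0],
    [-1, 0, 0, 0.165, 0],
  ],
)

```text
t: 9.87
eef_pos: [0.4397, -0.0101, 0.0694]
tcp_rot: [-3.142, 0.0, 2.932]
ft_force: [0.0, 1.5, 0.1]
grip_width: 0.0363
finger_force: 0.3
```

servo_tool(
  commands=[
    [-1, 0, 0, -0.03, 0],
    [-1, 0, 0, -0.07, 0],
    [-1, 0, 0, -0.11, 0],
    [-1, 0, 0, -0.15, 0],
    [-1, 0, 0, -0.185, 0],
    [-1, 0, 0, -0.2, 0],
    [-1, 0, 0, -0.2, 0],
    [-1, 0, 0, -0.2, 0],
  ],
)

```text
t: 10.53
eef_pos: [0.4395, -0.0101, 0.229]
tcp_rot: [-3.142, 0.0, 2.932]
ft_force: [0.3, -0.1, -2.2]
grip_width: 0.0355
finger_force: 30.0
```

```bash
python3 - <<'E'
from h import *
c=imaging.calibration("top")
f=lambda p,z: px2w(c,np.float64(p)/7+[205,165]-.0,[z]*len(p)).round(4)[:,:2]
b=f([(355,178),(288,528)],.02); print("base right edge",b,np.linalg.norm(b[0]-b[1]),np.degrees(np.arctan2(*(b[0]-b[1])[::-1])))
print("rear top",f([(150,105),(296,128),(272,242),(130,200)],.11).tolist())
print("front top",f([(98,358),(235,385),(222,490),(75,462)],.11).tolist())
print("bay floor", f([(222,320)],.02))
E
```

```text
base right edge [[0.6016 0.1895]
 [0.4564 0.2171]] 0.1477998646819408 -10.762537223142454
rear top [[0.6128, 0.2574], [0.6021, 0.2006], [0.5574, 0.2097], [0.5754, 0.2646]]
front top [[0.514, 0.2761], [0.5023, 0.2236], [0.4623, 0.2283], [0.4743, 0.2844]]
bay floor [[0.543  0.2445]]
```

servo_tool(
  commands=[
    [-1, -0.02, 0.036, -0.03, 0],
    [-1, -0.04, 0.072, -0.05, 0],
    [-1, -0.06, 0.108, -0.075, 0],
    [-1, -0.08, 0.144, -0.075, 0],
    [-1, -0.1, 0.18, -0.075, 0],
    [-1, -0.12, 0.216, -0.075, 0],
    [-1, -0.14, 0.252, -0.075, 0],
    [-1, -0.16, 0.288, -0.075, 0],
    [-1, -0.175, 0.315, -0.075, 0],
    [-1, -0.185, 0.333, -0.075, 0],
    [-1, -0.185, 0.333, -0.075, 0],
    [-1, -0.185, 0.333, -0.075, 0],
  ],
)

```text
t: 11.53
eef_pos: [0.6395, 0.22, 0.2856]
tcp_rot: [-3.139, -0.005, 2.933]
ft_force: [0.4, 0.8, -1.6]
grip_width: 0.0357
finger_force: 30.0
```

```bash
python3 - <<'E'
from h import *
s=robot.sense(); print(s["t"],np.round(s["eef_pos"],4),np.round(s["tcp_rot"],4),s["grip_width"],s["finger_force"])
c=imaging.calibration("wrist"); im=imaging.capture("wrist"); np.save("w5.npy",im); np.save("w5c.npy",c,allow_pickle=True)
p=w2px(c,[(.537,.244,.02)]); print(p)
x,y=np.clip(p[0].astype(int)-[130,100],0,[380,200]); print(x,y)
cv2.imwrite("pics/w5.png",cv2.resize(im[y:y+200,x:x+260,::-1],None,fx=3,fy=3,interpolation=cv2.INTER_CUBIC))
E
```

```text
11.5333 [0.6395 0.22   0.2856] [-3.139  -0.0049  2.9329] 0.03571067115141069 29.992042779922485
[[319.09772689  97.11090208]]
189 0
```

View pics/w5.png

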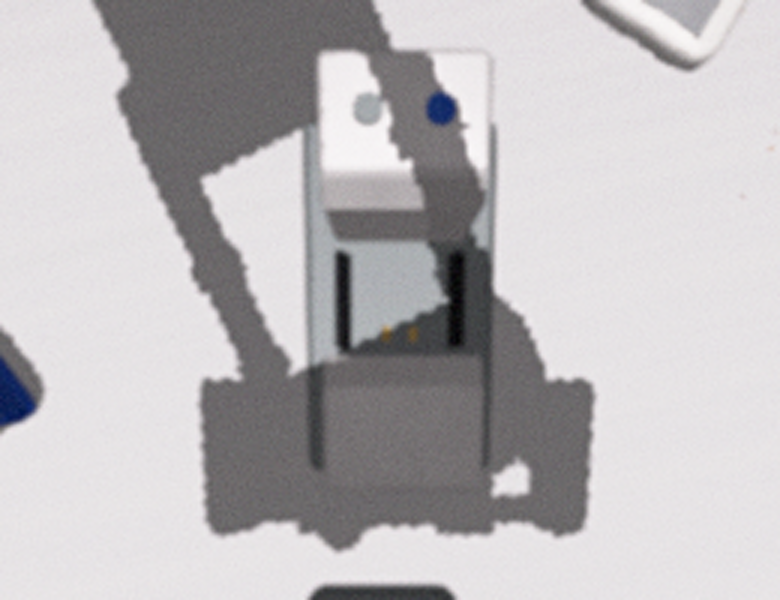

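The view shows the printer nearly square to the tool. In the crop, the front housing's bay edge is at y≈172 (flare foot y≈207) and the rear housing's at y≈386 (foot y≈355). The sill strips run at x≈337–350 and 450–463.

```bash
python3 - <<'E'
from h import *
c=np.load("w5c.npy",allow_pickle=True).item()
f=lambda p,z: px2w(c,(np.float64(p)+.5)/3-.5+[189,0],[z]*len(p))[:,:2]
def rep(n,A):print(n,A.round(4).tolist())
F=f([(318,50),(490,50),(490,172),(318,172)],.11);rep("front top",F); rep(" sizes",np.linalg.norm(F-np.roll(F,-1,0),axis=1)); rep(" ctr",F.mean(0))
R=f([(322,386),(488,386),(488,488),(325,488)],.11);rep("rear top",R); rep(" sizes",np.linalg.norm(R-np.roll(R,-1,0),axis=1)); rep(" ctr",R.mean(0))
a=f([(328,208),(480,208)],.098); b=f([(330,355),(482,355)],.098); rep("flare foot f/r",np.r_[a,b]); 
rep("mid top edges",(F[2]+F[3]+R[0]+R[1])/4); rep("mid foot",(a.sum(0)+b.sum(0))/4)
print("gap top",np.linalg.norm((F[2]+F[3]-R[0]-R[1])/2),"gap foot",np.linalg.norm((a.sum(0)-b.sum(0))/2))
for z in(.02,.03):
    s=f([(337,253),(350,253),(450,253),(463,253),(337,350),(350,350),(450,345),(463,345)],z); rep("sills",s)
    print(np.linalg.norm(s[1]-s[2]),np.linalg.norm(s[0]-s[3])); rep("mid y",s.mean(0))
B=f([(303,128),(496,126),(313,468),(492,468)],.02); rep("base",B); print(np.linalg.norm(B[0]-B[1]),np.linalg.norm(B[2]-B[3]),np.linalg.norm(B[0]-B[2]))
for n,v in(("front",F[1]-F[0]),("base l",B[0]-B[2]),("base r",B[1]-B[3])): print(n,np.degrees(np.arctan2(v[1],v[0])))
E
```

```text
front top [[0.4652, 0.2338], [0.4768, 0.2888], [0.5135, 0.282], [0.5016, 0.2256]]
 sizes [0.0562, 0.0374, 0.0577, 0.0374]
 ctr [0.4893, 0.2575]
rear top [[0.5704, 0.2113], [0.5824, 0.2687], [0.618, 0.2623], [0.6058, 0.2043]]
 sizes [0.0586, 0.0361, 0.0592, 0.0361]
 ctr [0.5941, 0.2366]
flare foot f/r [[0.5112, 0.2261], [0.5222, 0.2782], [0.5602, 0.2157], [0.5716, 0.2698]]
mid top edges [0.542, 0.2469]
mid foot [0.5413, 0.2475]
gap top 0.07018041861577991 gap foot 0.050066584592375736
sills [[0.5159, 0.224], [0.5171, 0.2296], [0.5261, 0.2726], [0.5273, 0.2782], [0.5562, 0.215], [0.5574, 0.2208], [0.5645, 0.2652], [0.5657, 0.2709]]
0.043917889369212385 0.055341423506140915
mid y [0.5413, 0.2471]
sills [[0.5172, 0.2243], [0.5184, 0.2297], [0.5272, 0.2716], [0.5284, 0.2771], [0.5565, 0.2155], [0.5577, 0.2211], [0.5647, 0.2644], [0.5659, 0.27]]
0.042832178325139074 0.05397330687853555
mid y [0.542, 0.2467]
base [[0.4633, 0.2209], [0.4795, 0.3017], [0.6055, 0.1926], [0.6226, 0.2739]]
0.0823980608918559 0.08315748670386193 0.1449837497608166
front 78.09920607643814
base l 168.73724588926342
base r 169.03383135263667
```

Bay centre is (0.5418, 0.2470) with yaw about -11.3°. The gap at the flare foot (50.1 mm) and the sill spacing (42.8 mm) match the given sizes. Moving above the bay.

servo_tool(
  commands=[
    [-1, 0.03, 0.002, 0, 0],
    [-1, 0.07, 0.004, 0, 0],
    [-1, 0.1, 0.006, 0, -0.0019],
    [-1, 0.12, 0.0077, 0, -0.0019],
    [-1, 0.1265, 0.0077, 0.02, -0.0019],
    [-1, 0.1265, 0.0077, 0.055, -0.0019],
    [-1, 0.1265, 0.0077, 0.085, -0.0019],
    [-1, 0.1265, 0.0077, 0.104, -0.0019],
    [-1, 0.1265, 0.0077, 0.104, -0.0019],
    [-1, 0.1265, 0.0077, 0.104, -0.0019],
    [-1, 0.1265, 0.0077, 0.104, -0.0019],
  ],
)

```text
t: 12.5
eef_pos: [0.5427, 0.2463, 0.2073]
tcp_rot: [3.141, 0.002, 2.943]
ft_force: [0.2, 0.5, -1.3]
grip_width: 0.0356
finger_force: 30.0
```

```bash
python3 - <<'E'
from h import *
s=robot.sense(); print(s["t"],np.round(s["eef_pos"],4),np.round(s["tcp_rot"],4),np.round(s["ft_force"],2))
im=imaging.capture("wrist"); sc=imaging.capture("scene")
a=cv2.resize(im[100:350,150:490,::-1],(560,412)); b=cv2.resize(sc[165:265,215:295,::-1],(240,300),interpolation=cv2.INTER_CUBIC)
b=np.vstack([b,np.zeros((112,240,3),np.uint8)])
cv2.imwrite("pics/w6.png",np.hstack([a,b]))
E
```

```text
12.5 [0.5427 0.2463 0.2073] [3.1409e+00 1.6000e-03 2.9432e+00] [ 0.25  0.47 -1.27]
```

View pics/w6.png

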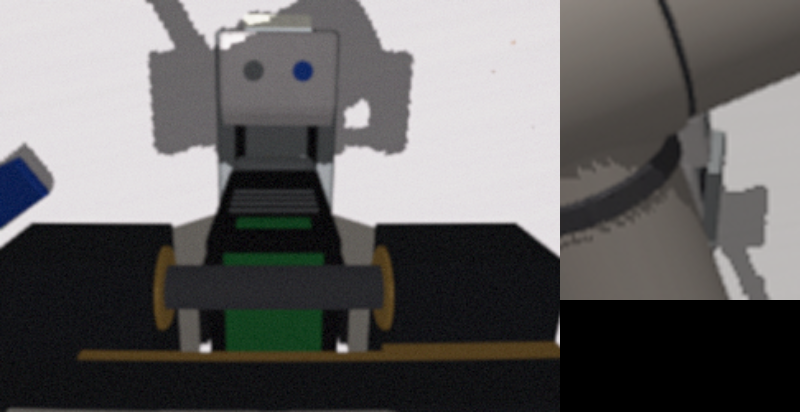

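The pack is held straight and lines up with the bay: in the crop its centre is at about x=275, the same as the sill strips. Lowering with a small correction.

servo_tool(
  commands=[
    [-1, 0.0013, 0.0006, 0.01, 0],
    [-1, 0.0013, 0.0006, 0.025, 0],
    [-1, 0.0013, 0.0006, 0.04, 0],
    [-1, 0.0013, 0.0006, 0.055, 0],
    [-1, 0.0013, 0.0006, 0.065, 0],
    [-1, 0.0013, 0.0006, 0.075, 0],
    [-1, 0.0013, 0.0006, 0.08, 0],
    [-1, 0.0013, 0.0006, 0.08, 0],
    [-1, 0.0013, 0.0006, 0.08, 0],
  ],
)

```text
t: 13.35
eef_pos: [0.5415, 0.2475, 0.1423]
tcp_rot: [3.141, 0.0, 2.944]
ft_force: [0.3, -0.4, -2.7]
grip_width: 0.0357
finger_force: 30.0
```

servo_tool(
  commands=[
    [-1, 0, 0, 0.01, 0],
    [-1, 0, 0, 0.02, 0],
    [-1, 0, 0, 0.03, 0],
    [-1, 0, 0, 0.04, 0],
    [-1, 0, 0, 0.048, 0],
    [-1, 0, 0, 0.054, 0],
    [-1, 0, 0, 0.059, 0],
    [-1, 0, 0, 0.059, 0],
    [-1, 0, 0, 0.059, 0],
  ],
)

```text
t: 14.1
eef_pos: [0.5414, 0.2474, 0.0947]
tcp_rot: [-3.141, -0.0, 2.944]
ft_force: [0.4, 0.8, -1.6]
grip_width: 0.0359
finger_force: 30.0
```

servo_tool(
  commands=[
    [-1, 0, 0, 0.0015, 0],
    [-1, 0, 0, 0.003, 0],
    [-1, 0, 0, 0.0045, 0],
    [-1, 0, 0, 0.0055, 0],
    [-1, 0, 0, 0.0055, 0],
    [-1, 0, 0, 0.0055, 0],
  ],
)

```text
t: 14.6
eef_pos: [0.5414, 0.2474, 0.0905]
tcp_rot: [-3.142, 0.0, 2.944]
ft_force: [-0.3, 1.0, -2.7]
grip_width: 0.036
finger_force: 30.0
```

servo_tool(
  commands=[
    [-1, 0, 0, 0.001, 0],
    [-1, 0, 0, 0.002, 0],
    [-1, 0, 0, 0.002, 0],
    [-1, 0, 0, 0.002, 0],
  ],
)

```text
t: 14.93
eef_pos: [0.5415, 0.2474, 0.0893]
tcp_rot: [3.141, 0.001, 2.944]
ft_force: [-1.1, -0.0, 2.6]
grip_width: 0.0362
finger_force: 30.0
```

The floor contact came at the expected height (0.0893 m). Releasing and rising.

servo_tool(
  commands=[
    [1, 0, 0, 0, 0],
    [1, 0, 0, 0, 0],
    [1, 0, 0, 0, 0],
    [1, 0, 0, 0, 0],
    [1, 0, 0, 0, 0],
    [1, 0, 0, 0, 0],
    [1, 0, 0, 0, 0],
    [1, 0, 0, 0, 0],
    [1, 0, 0, -0.03, 0],
    [1, 0, 0, -0.07, 0],
    [1, 0, 0, -0.11, 0],
    [1, 0, 0, -0.15, 0],
    [1, 0, 0, -0.18, 0],
    [1, 0, 0, -0.18, 0],
    [1, 0, 0, -0.18, 0],
  ],
)

```text
t: 16.18
eef_pos: [0.5419, 0.2476, 0.2344]
tcp_rot: [3.14, 0.003, 2.944]
ft_force: [-0.1, -0.4, -0.6]
grip_width: 0.092
finger_force: 0.0
```

```bash
python3 - <<'E'
from h import *
s=robot.sense(); print(s["t"],np.round(s["eef_pos"],4),s["grip_width"])
c=imaging.calibration("wrist"); im=imaging.capture("wrist")
h=cv2.cvtColor(im,cv2.COLOR_RGB2HSV).astype(int);H,S,V=h[...,0],h[...,1],h[...,2]
n,l,st,ce=cv2.connectedComponentsWithStats(((H>45)&(H<75)&(S>120)&(V>35)).astype(np.uint8))
for i in range(1,n):
    if st[i,4]>150:
        pts=np.argwhere(l==i)[:,::-1]; w=px2w(c,pts,[.116]*len(pts)); rc=cv2.minAreaRect((w[:,:2]*1000).astype(np.float32))
        print(st[i],ce[i].round(1),np.round(rc[0],1),np.round(rc[1],1),round(rc[2],1))
E
```

```text
16.1833 [0.5419 0.2476 0.2344] 0.09201265417894759
[ 301  182   29   38 1013] [315.4 200.2] [540.9 245.8] [25.8 35.4] 79.4
[110 217  36  19 405] [127.6 228.8] [529.7  61.5] [35.9 18.5] 79.1
```

The lamp reads (0.541,0.246) at height 0.116 m with the expected size and a yaw of about -11°, so the pack is seated and released. Handing in.

```bash
python3 -c "
from workcell import robot; print(robot.close_job())"
```

```text
the job is handed in; nothing more can be done
None
```

I handed the job in at about 16 s: the green-lamp pack is seated and released in the printer bay, about 1.5 mm from the bay centre I measured. The hand-in returned no verdict; I touched nothing else, though I did not re-check the red packs or bystanders at the end.

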